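# Hold a spring clip open around the card in the photo stand

## Robot

A 6-joint arm with a two-finger parallel gripper is mounted at the origin on the work surface. World frame = base frame: x ahead of the robot, y to its left, z up, the work surface at z = 0. Lengths are in mm, angles in rad, forces in N, time in s.
With the tool pointing down it reaches from about 325 to 775 mm from the base axis. Payload 5.5 kg.
Tool frame: the origin (TCP) lies between the finger pads; the fingertips stand 11 mm ahead of it and the grasp point (between the pads) lies 8 mm behind it (robot.tip_extent is the distance from the TCP to the fingertips, in mm); z points along the fingers, y is the direction in which the jaws open and shut (so a half turn about z gives the same grasp; the last joint's range is limited). The gripper opens to 85 mm and grips with 20 to 120 N. Pads are 22 mm wide; open, the fingers measure 114 mm over their backs; the gripper's body (76 mm by 85 mm) begins 54 mm behind the grasp point. The pads swing forward as they close: fully open they stand 13 mm farther back than shut.
Start: joints at [-1.208, 0.091, 1.231, -0, 1.82, -0.057], TCP at [244.548, -547.917, 242.275] pointing down, gripper open.
Joint ranges: [-2.87, 2.87], [-0.86, 2.18], [0.17, 2.46], [-1.51, 4.65], [0.06, 2.69], [-2.65, 2.65]. Speed limits (rad/s): [2.57, 2.57, 3.01, 3.14, 3.14, 3.14].

## Interface

Orientations are given as a 3x3 rotation matrix whose columns are the frame's x, y, z axes.
In Python, from cell import get_state, capture, get_calibration, hand_in, models, robot gives the robot as it stands. The module is installed in compiled form; this text tells all that it offers.
- The arm moves only by the tool jog_arm, never from a script. Its argument "plan" is a list that holds one entry, the list of rows, each a list of 6 numbers: the shift along the world's x, y, z in m, then the turn, a rotation vector about the world's x, y, z in degrees. In form: [[[x, y, z, rx, ry, rz], ...]]. A call has 1 to 20 rows; each row shifts and turns the pose as measured when the row begins; what a row does not reach is not made up. A row lasts 1/8 s, in which the tool goes at most 62.5 mm and 10.7 degrees, less where a joint would pass 70% of its speed; a pose out of reach is approached as far as the arm can. A call with a gripper value outside its range is refused whole. "fingers" is the gripper command: -1 is shut, 1 is fully open, values between are in proportion, set as the call begins (left out, the last holds). The fingers move at their own pace and stop on an object; "newtons" is the grip in N (left out, the last holds). Time passes only in rows, so rows that do not move let the fingers close. It gives the time, the measured TCP pose, the force and the opening at its end, in the units of the state.
- get_state(): the state, without advancing time (a new reading comes with each control period).
- capture(name): name is "side" or "top" or "wrist"; returns the picture (400x640x3 uint8, red, green, blue); there is no depth.
- get_calibration(name): a dict with "vfov" (degrees; the focal length in pixels is half the picture's height over the tangent of half this angle, whatever the lens; pixels are square), "cx", "cy" (the principal point, pixels), "k1" (the pictures are not rectified: a ray, as slopes to the right and down, at radius r is drawn at 1 + k1 r^2 times it, then the intrinsics apply), "position" and "orientation" of the camera in the world; the wrist camera has in their place "T_tool_cam" (4x4, takes a point from camera to tool coordinates, whose origin is the TCP and whose axes are the flange's). Camera axes: x right, y up, looking along -z (the intrinsics and any distortion apply to the point x, -y, -z); pixel columns grow to the right and rows downward; lengths in mm; the calibration is good to about 2 mm. A picture is of the moment at which its call begins: read the wrist's pose just before it. get_calibration takes no time and is no camera call.
- hand_in(): hands the job in, once; it reports no verdict.
Trained networks look in the newest picture that a camera, given by its name, has taken for a name from the list of things; names that differ only in an ending like _2 or _b are one class to them, and where a whole thing is asked for, a point or a joint stands for the part that bears it (a point fixed in the world has none). Each returns a list of dicts, best first, with "score" (0 to 1); they miss things now and then, are a little off and sometimes report something else, mostly with a low value. They report only what shows in the picture. A call takes as long as a camera call. They do not tell look-alikes from the thing itself.
- models.outline_of(thing, camera): "mask" (400x640 bool, what is visible of it).
- models.place_of(thing, camera): "position" ([x, y, z] in mm, in the coordinates of the camera as it stood for that picture, good to about 4 mm: a listed point, or the origin of a listed thing).
The state is a dict: "t": time; "joint_pos": joint angles; "joint_velocities": joint speeds; "joint_efforts": joint torques, N m; "eef_pos": TCP position; "tcp_rot": TCP orientation; "ft_force": force on the tool from outside, world axes, zero at the start; "moment": the same for the moment, N m; "width": finger opening in mm.
Only numpy, scipy, OpenCV 4.12 (cv2) and the standard library are available. Lean on these libraries where they do the work, as an engineer would, in place of code of your own. Each camera call takes 0.05 s, during which the arm holds its last target.

## Task

Swing the desk lamp's arm out of the way, all the way over to its stop on the robot's left. Then pick up the red spring clip by its finger plates, squeeze it wide open and, keeping it level, bring it in from the side so that its gaping jaws reach around the free upright edge of the teal card in the photo stand, with the edge well inside the jaws but neither touched nor bitten. Finish while still holding it still like that in the air, wide open around the card's edge, so that I can slip a print against the card; do not knock the stand or disturb the other things on the desk.

Things in the scene. Friction and masses are not known exactly. Their poses are not given: they have to be found in the camera images.
- clip: red spring clip of the clothes-peg kind, 107 mm long, 22 mm tall, 70 g, loose, lying on its side, pivot pin upright. Two mirror-image levers a and b on the pin; these are lever a's axes. Origin: pin axis, underside. z up; shut, x is the middle line from pin to jaws (tips at x = 57 mm), a on the +y side, b on -y. Opened by q, the middle line is x turned q/2 clockwise seen from above.
- clip_grip (a point): point of lever a 40 mm behind the pin on the shut clip's middle line, 11 mm above the underside, between the two finger plates. Axes as clip. The plates end 50 mm behind the pin and splay 20 deg each; shut, they measure 50 mm over their outer faces here, 57 mm at the ends. Squeezed to the stop they are parallel, 20 mm over all, and the jaws gape 39 mm at the tips.
- clip_lever (a joint): angle between the clip's levers: 0 shut (held by its spring), 0.7 rad fully open at its stop. Squeezing the plates 40 to 45 mm behind the pin takes about 4 N per finger to begin and 9 N to open fully. Let go, it snaps shut.
- clip_tip_a (a point): front end of lever a's black jaw pad on its inner face: 57 mm ahead of the pin, 11 mm above the underside. Axes as clip; the gap and lever b lie towards -y. Between pin and pads (12 mm long) the clip is hollow.
- clip_tip_b (a point): the same point of lever b, with lever b's own axes (z up, x from pin to jaw tip when shut); lever a and the gap lie towards +y.
- stand: photo stand, loose, 0.95 kg, one piece: aluminium foot 85 (x) by 190 mm (y), 12 mm thick; dark frame 10 mm thick at x = -10 mm, from y = -30 to 80 mm, top 162 mm up; behind it a teal card 3 mm thick at x = 12 mm, from y = -90 to 60 mm, 12 to 152 mm above the desk. Origin: centre of the foot's underside; z up, frame faces -x, the card's free edge is its -y end.
- card_edge (a point): point on the card's free upright edge, mid-thickness, 90 mm above the desk. Axes as stand: the card runs from here along +y and sticks out 60 mm beyond the frame. The edge runs 62 mm up and 78 mm down from this point.
- lamp_arm (a joint): swing of the desk lamp's level arm about its post: grows as the arm swings clockwise seen from above, away from over the stand to the left (+y) and towards the robot; 1.15 rad is its stop. Friction holds it wherever it is left; about 1 N at lamp_grip moves it.
- lamp_grip (a point): point in the lamp's arm, a level grey bar 14 mm wide and tall (top 297 mm above the desk): take or push it here; the bar is free for 25 mm outwards and 200 mm inwards. Its x axis points along the bar to the upright hinge, 255 mm away, where the hub stands up to 308 mm; z up. The flat round head (116 mm across, 258 to 274 mm above the desk) is centred 90 mm further out.
- mug: olive ceramic mug, 80 mm across, 92 mm tall, loose; leave alone. Origin under its centre.
- pencil_holder: steel mesh pencil holder with pencils, 83 mm across, 178 mm tall with pencils, loose; leave alone. Origin under its centre.
- notes: block of coloured notes, 76 mm square, 36 mm tall, loose; leave alone. Origin under its centre.
- tape_gun: closed black tape gun lying on its side, about 190 by 200 mm, 54 mm tall, loose; leave alone. Origin under the centre of its round housing.
There are look-alikes about, which are no part of the job. There is more than one size of the clip; the job needs the largest.

How it is judged:
By the outcome, as a careful person would: the job done as asked, in the order asked, and still so for the second after the job is handed in, while the arm keeps its last pose, push and grip.
It also fails if it takes over 66 s, if anything falls off the work surface, if the arm or the gripper's body presses on something with over 40 N, if the wrist force passes 120 N, or if a joint passes its speed limit or range.

## Working session

There is one attempt and no reset: what is moved stays moved. The work goes in short steps, Python scripts to look and compute and a tool call to move; the robot and the scene stay as the last step left them, time stands still between calls to the robot, and variables do not carry over. Pictures are saved under pics/ and viewed, and the job is handed in when it is done.

Besides the shell and the picture viewer there is one more tool, called after "Call:" as a command line: name --argument value ..., lists and objects as JSON in quotes. jog_arm: Moves the arm, as the interface text tells. Its arguments: {"type":"object","properties":{"plan":{"type":"array"},"fingers":{"type":"number"},"newtons":{"type":"number"}},"required":["plan"]}

```bash
mkdir -p pics; ls
python3 - <<'E'
from cell import *
import cv2
s=get_state(); print(s)
for n in("side","top","wrist"):
    c=get_calibration(n); print(n,c)
    cv2.imwrite(f"pics/{n}0.png",capture(n)[:,:,::-1])
E
```

```text
pics
{'t': 0.0, 'joint_pos': array([-1.20768921e+00,  9.18968224e-02,  1.23188584e+00, -9.91315774e-07,
        1.81980422e+00, -5.66903695e-02]), 'joint_velocities': array([ 4.95336590e-04, -2.12274762e-04,  3.96439278e-04, -8.11350241e-05,
       -2.76057181e-04,  5.61786433e-04]), 'joint_efforts': array([-1.72791111e-03, -4.58730197e+01, -4.18024528e+01, -1.27490684e-04,
        1.15888394e-02,  1.13247523e-05]), 'eef_pos': array([ 244.45631502, -547.65829835,  241.12814415]), 'tcp_rot': array([[ 9.13171638e-01,  4.07574602e-01, -7.09208947e-04],
       [ 4.07575204e-01, -9.13169743e-01,  1.86385865e-03],
       [ 1.12033297e-04, -1.99107884e-03, -9.99998012e-01]]), 'ft_force': array([-0.23917892, -0.16786096,  0.43230851]), 'moment': array([-0.0171618 ,  0.01626888, -0.00964   ]), 'width': 84.98235068173675}
side {'vfov': 53.22813019714195, 'cx': 317.3403314786528, 'cy': 194.9921330821188, 'k1': -0.031258927869800925, 'position': array([  483.78530479, -1017.84049558,  1138.97492682]), 'orientation': array([[ 0.99912309,  0.03661043, -0.02031567],
       [-0.03982117,  0.68098486
[... 172 characters left out ...]
8043, 'position': array([ 371.57847787,   18.28241691, 1500.00425638]), 'orientation': array([[-0.0056441 ,  0.99238174, -0.12307162],
       [-0.99998078, -0.00528516,  0.00324271],
       [ 0.00256756,  0.12308756,  0.99239249]])}
wrist {'vfov': 64.9655174461177, 'cx': 322.1641056146989, 'cy': 196.38962207537855, 'k1': -0.04806535977786672, 'T_tool_cam': array([[ 3.68507743e-04,  9.64395412e-01,  2.64464276e-01,
         6.74078034e+01],
       [ 9.99999920e-01, -3.14349423e-04, -2.47105480e-04,
         7.54551242e-02],
       [-1.55173198e-04,  2.64464346e-01, -9.64395451e-01,
        -1.31383668e+02],
       [ 0.00000000e+00,  0.00000000e+00,  0.00000000e+00,
         1.00000000e+00]])}
```

View pics/top0.png

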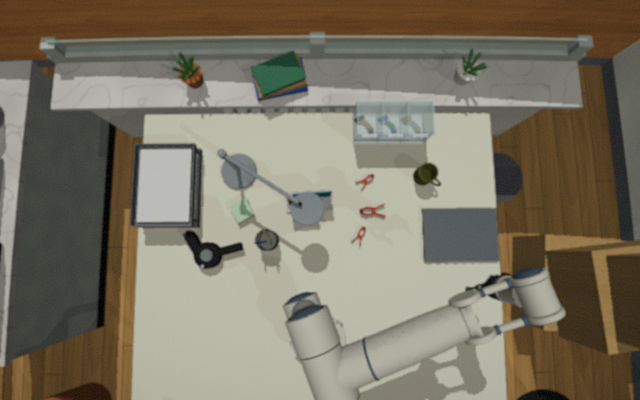

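View pics/side0.png

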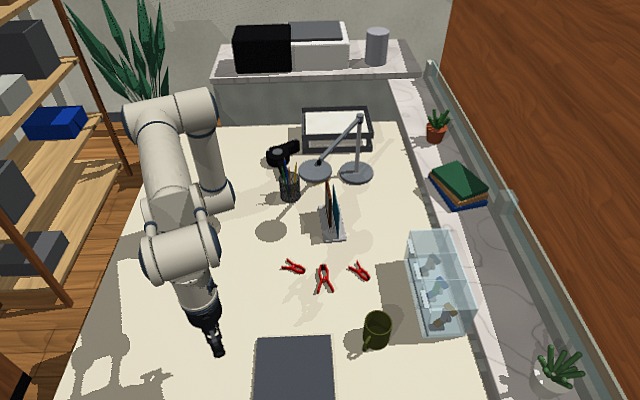

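```bash
cat > h.py <<'E'
import numpy as np, cv2
from cell import *
def campose(n,s=None):
    c=get_calibration(n)
    if n=="wrist":
        s=s or get_state(); T=c["T_tool_cam"]; R=s["tcp_rot"]
        return c,R@T[:3,3]+s["eef_pos"],R@T[:3,:3]
    return c,np.array(c["position"]),np.array(c["orientation"])
def proj(P,n,s=None):
    c,p,R=campose(n,s); q=(np.atleast_2d(P)-p)@R
    f=200/np.tan(np.radians(c["vfov"]/2))
    u=q[:,0]/-q[:,2]; v=-q[:,1]/-q[:,2]; k=1+c["k1"]*(u*u+v*v)
    return np.c_[c["cx"]+f*u*k,c["cy"]+f*v*k]
def unproj(uv,n,z,s=None):
    c,p,R=campose(n,s); f=200/np.tan(np.radians(c["vfov"]/2))
    uv=np.atleast_2d(uv).astype(float); d=(uv-[c["cx"],c["cy"]])/f; x=d.copy()
    for _ in range(20): x=d/(1+c["k1"]*(x**2).sum(1,keepdims=True))
    r=np.c_[x[:,0],-x[:,1],-np.ones(len(x))]@R.T
    return p+r*((z-p[2])/r[:,2])[:,None]
def place(t,n,s=None):
    c,p,R=campose(n,s)
    return [(round(d["score"],2),np.round(R@d["position"]+p,1)) for d in models.place_of(t,n)]
E
python3 - <<'E'
from h import *
for t in "clip clip_grip clip_tip_a stand card_edge lamp_grip mug pencil_holder notes tape_gun".split():
    for n in("side","top"):
        if t in("mug","notes","tape_gun","pencil_holder") and n=="side": continue
        print(t,n,place(t,n))
E
```

```text
clip side [(0.69, array([ 648.5, -197. ,    1.7])), (0.6, array([ 418.5, -166.5,   -0.5])), (0.51, array([ 526.1, -231.3,    1.8]))]
clip top [(0.62, array([ 520.8, -228.1,    0.8])), (0.5, array([ 645.8, -196.8,    0.7])), (0.49, array([ 418.1, -168.2,   -1.4])), (0.41, array([556.1, 115.4, 291.3]))]
clip_grip side [(0.55, array([ 523.4, -269.6,   12.9])), (0.52, array([ 388. , -153.2,    8.4])), (0.52, array([ 629.4, -169.8,    5.1]))]
clip_grip top [(0.68, array([ 521. , -264.4,   10.5])), (0.58, array([ 390.7, -152. ,    8.2])), (0.4, array([ 629.2, -170.7,    9.3]))]
clip_tip_a side [(0.71, array([ 456. , -190.4,    8.8])), (0.64, array([ 517.3, -172.9,   12. ])), (0.61, array([ 675. , -230.6,    9.3])), (0.59, array([ 519.9, -170.2,   12. ])), (0.43, array([ 455.4, -189.7,    6.2])), (0.43, array([ 671.7, -228. ,    6.5]))]
clip_tip_a top [(0.52, array([ 458.4, -189.8,   12.1])), (0.51, array([ 456.4, -186.3,    4.4])), (0.5, array([ 520.6, -167.5,   11.2])), (0.44, array([ 673.5, -230.7,    8.1])), (0.43, array([ 673. , -231.1,    8.9])), (0.41, array([ 525.7, -232.5,    3.5])), (0.38, array([ 518.3, -171.8,   10.6]))]
stand side [(0.95, array([563.2,  38.6,   2.1])), (0.44, array([528. , 311.6,   4.7]))]
stand top [(0.75, array([563. ,  44.5,  -2.4])), (0.57, array([ 522.2, -167.2,    7.3]))]
card_edge side [(0.66, array([585.9, -50.6,  93.7]))]
card_edge top [(0.77, array([586.3, -50. ,  85.1])), (0.22, array([520.4, 310.6,  -3.4]))]
lamp_grip side [(0.63, array([551.4, 123.1, 288.5]))]
lamp_grip top [(0.64, array([556.4, 119.9, 286.9]))]
mug top [(0.85, array([ 671.3, -439.6,   -1.9]))]
pencil_holder top [(0.85, array([407.9, 211. ,  -5.2]))]
notes top [(0.86, array([521.3, 311.9,  -2.5]))]
tape_gun top [(0.88, array([343. , 443.4,   1. ]))]
```

Run:
```python
from h import *
print(unproj([[222,153]],"top",305))
print(unproj([[360,117]],"side",305))
for n in("top","side"):
    m=models.outline_of("lamp_grip",n)
    for d in m[:2]:
        k=d["mask"]; ys,xs=np.nonzero(k); print(n,d["score"],len(xs),xs.min(),xs.max(),ys.min(),ys.max())
im=capture("top"); cv2.imwrite("pics/topz.png",cv2.resize(im[100:280,180:420],None,fx=3.3,fy=3.3,interpolation=cv2.INTER_CUBIC)[:,:,::-1])
im=capture("side"); cv2.imwrite("pics/sidez.png",cv2.resize(im[100:300,240:440],None,fx=3,fy=3,interpolation=cv2.INTER_CUBIC)[:,:,::-1])
```

```text
[[690.60423383 327.28364265 305.        ]]
[[691.36186466 310.44408208 305.        ]]
top 0.55 1307 217 323 149 225
side 0.89 970 298 363 113 182
```

View pics/topz.png

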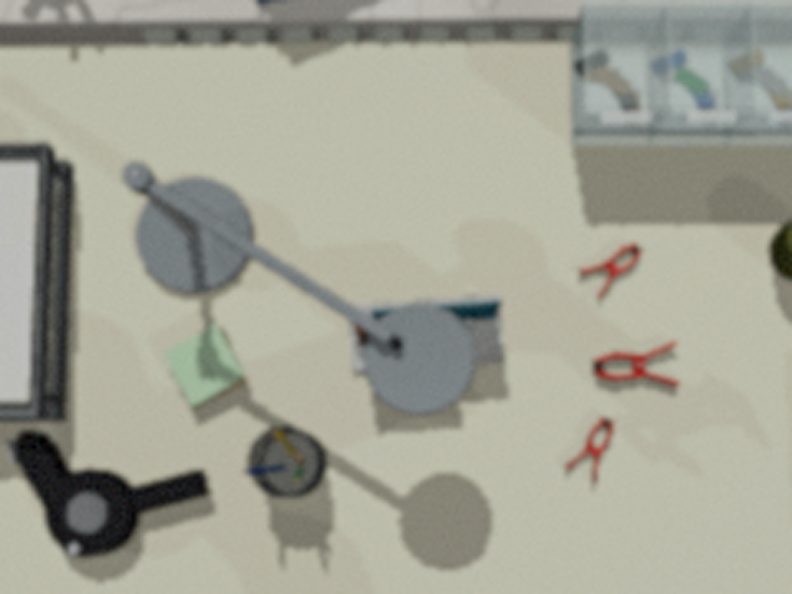

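View pics/sidez.png

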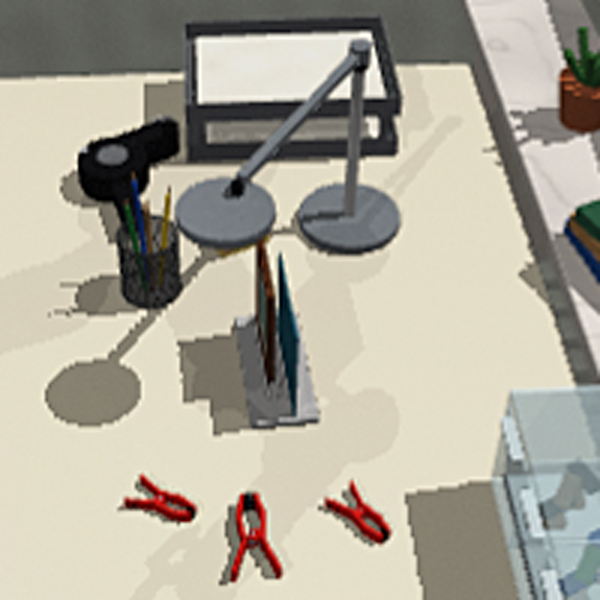

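Call:
jog_arm --plan '[[[0, 0, 0.05, 0, 0, 0], [0, 0, 0.05, 0, 0, 0], [0.027, 0.05, 0, 0, 0, 0], [0.027, 0.05, 0, 0, 0, 0], [0.027, 0.05, 0, 0, 0, 0], [0.027, 0.05, 0, 0, 0, 0], [0.027, 0.05, 0, 0, 0, 0], [0.027, 0.05, 0, 0, 0, 0], [0.027, 0.05, 0, 0, 0, 0], [0.027, 0.05, 0, 0, 0, 0], [0.027, 0.05, 0, 0, 0, 0], [0.027, 0.05, 0, 0, 0, 0], [0.027, 0.05, 0, 0, 0, 0]]]' --fingers -1

```text
t: 2.78
eef_pos: [545.7, 17.5, 342.8]
tcp_rot: [[0.916, 0.4, 0.004], [0.4, -0.916, 0.003], [0.005, -0.001, -1.0]]
ft_force: [0.7, -0.3, -0.2]
width: -0.2
```

Call:
jog_arm --plan '[[[0.028, 0.043, 0, 0, 0, 0], [0.028, 0.043, 0, 0, 0, 0], [0, 0, 0, 0, 0, 0]]]'

```text
t: 3.15
eef_pos: [604.0, 110.6, 340.6]
tcp_rot: [[0.914, 0.405, 0.002], [0.405, -0.914, 0.003], [0.003, -0.002, -1.0]]
ft_force: [0.2, -0.9, 0.1]
width: 0.2
```

Run:
```python
from h import *
s=get_state();print(s["eef_pos"])
cv2.imwrite("pics/w1.png",capture("wrist")[:,:,::-1]);print(place("lamp_grip","wrist",s))
cv2.imwrite("pics/s1.png",capture("side")[:,:,::-1])
```

```text
[604.01636246 110.55912148 340.6339428 ]
[(0.8, array([550.1, 117.9, 288.9])), (0.63, array([ 522.3, -227.6,   -1.3]))]
```

View pics/w1.png

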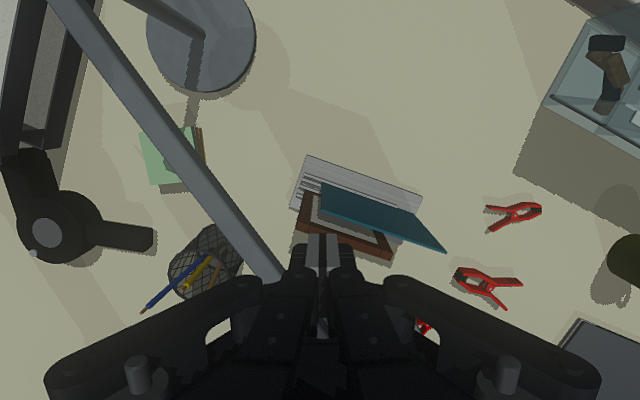

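View pics/s1.png

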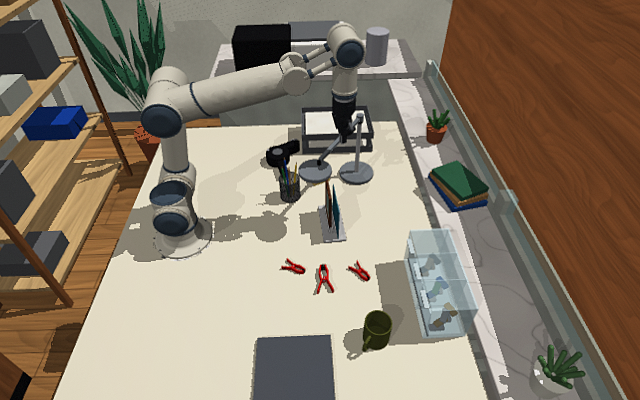

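Call:
jog_arm --plan '[[[0, 0, -0.03, 0, 0, 0], [0, 0, -0.021, 0, 0, 0], [0, 0, 0, 0, 0, 0], [-0.012, 0.008, 0, 0, 0, 0], [-0.012, 0.008, 0, 0, 0, 0], [-0.012, 0.008, 0, 0, 0, 0]]]'

```text
t: 4.05
eef_pos: [563.9, 126.3, 299.0]
tcp_rot: [[0.919, 0.393, 0.017], [0.393, -0.92, 0.003], [0.017, 0.004, -1.0]]
ft_force: [1.2, -0.8, 0.2]
width: 0.4
```

Run:
```python
import numpy as np
H=np.array([695,325])
for th in range(235,165,-5):
    t=np.radians(th);u=np.array([np.cos(t),np.sin(t)]);b=np.array([-u[1],u[0]])
    # -tangent (ccw side)= (-sin,cos)
    print(th,np.round(H+230*u+22*b))
```

```text
235 [581. 124.]
230 [564. 135.]
225 [548. 147.]
220 [533. 160.]
215 [519. 175.]
210 [507. 191.]
205 [496. 208.]
200 [486. 226.]
195 [479. 244.]
190 [472. 263.]
185 [468. 283.]
180 [465. 303.]
175 [464. 323.]
170 [465. 343.]
```

Call:
jog_arm --plan '[[[0.004, -0.002, -0.008, 0, 0, 0], [-0.012, 0.009, -0.003, 0, 0, 0], [-0.016, 0.012, 0, 0, 0, 0], [-0.015, 0.013, 0, 0, 0, 0], [-0.014, 0.015, 0, 0, 0, 0], [-0.012, 0.016, 0, 0, 0, 0], [-0.011, 0.017, 0, 0, 0, 0]]]'

```text
t: 4.92
eef_pos: [481.7, 212.1, 288.8]
tcp_rot: [[0.919, 0.394, 0.021], [0.394, -0.919, 0.004], [0.02, 0.005, -1.0]]
ft_force: [1.4, -0.7, -0.6]
width: 0.1
```

Run:
```python
from h import *
cv2.imwrite("pics/t2.png",capture("top")[:,:,::-1]);print(place("lamp_grip","top"))
```

```text
[(0.9, array([462.4, 227.1, 290. ]))]
```

View pics/t2.png

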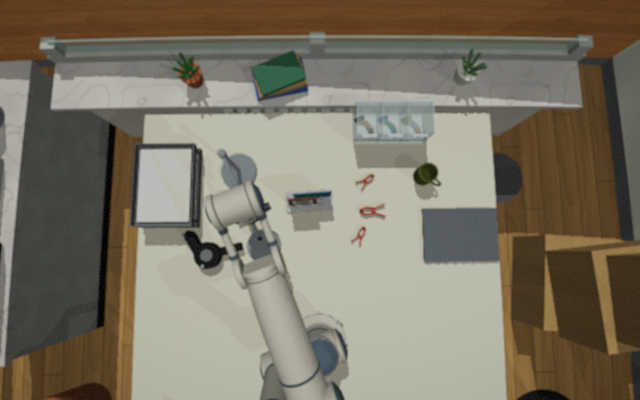

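Call:
jog_arm --plan '[[[-0.009, 0.018, 0, 0, 0, 0], [-0.008, 0.018, 0, 0, 0, 0], [-0.006, 0.019, 0, 0, 0, 0], [-0.004, 0.015, 0, 0, 0, 0]]]'

```text
t: 5.52
eef_pos: [453.5, 283.0, 289.0]
tcp_rot: [[0.919, 0.394, 0.021], [0.394, -0.919, 0.001], [0.02, 0.007, -1.0]]
ft_force: [0.8, -1.3, -0.4]
width: -0.1
```

Call:
jog_arm --plan '[[[-0.002, 0.015, 0, 0, 0, 0], [-0.001, 0.015, 0, 0, 0, 0], [0, 0.012, 0, 0, 0, 0]]]'

```text
t: 5.9
eef_pos: [450.4, 327.0, 288.9]
tcp_rot: [[0.919, 0.394, 0.021], [0.394, -0.919, 0.0], [0.019, 0.008, -1.0]]
ft_force: [1.2, -0.7, 0.5]
width: 0.3
```

Call:
jog_arm --plan '[[[0.001, 0.01, 0, 0, 0, 0], [0.001, 0.01, 0, 0, 0, 0]]]'

```text
t: 6.15
eef_pos: [450.4, 329.2, 289.3]
tcp_rot: [[0.927, 0.376, 0.009], [0.376, -0.926, -0.043], [-0.008, 0.043, -0.999]]
ft_force: [-12.5, -50.5, 7.3]
width: 0.1
```

Call:
jog_arm --plan '[[[0, -0.006, 0, 0, 0, 0]]]'

```text
t: 6.28
eef_pos: [450.5, 322.0, 289.3]
tcp_rot: [[0.927, 0.374, 0.007], [0.374, -0.926, -0.046], [-0.01, 0.045, -0.999]]
ft_force: [0.2, 0.6, -0.3]
width: -0.1
```

Run:
```python
from h import *
for n in("top","side","wrist"):
    s=get_state();cv2.imwrite(f"pics/{n}3.png",capture(n)[:,:,::-1]);print(place("lamp_grip",n,s))
print(get_state()["ft_force"],get_state()["eef_pos"])
```

```text
[(0.89, array([439.6, 350.1, 289.3]))]
[(0.64, array([436.3, 354.7, 288.7]))]
[(0.79, array([436.5, 349.7, 289.4]))]
[ 0.35209772  0.5763247  -0.40979587] [450.3227985  324.03055561 289.09022034]
```

View pics/side3.png

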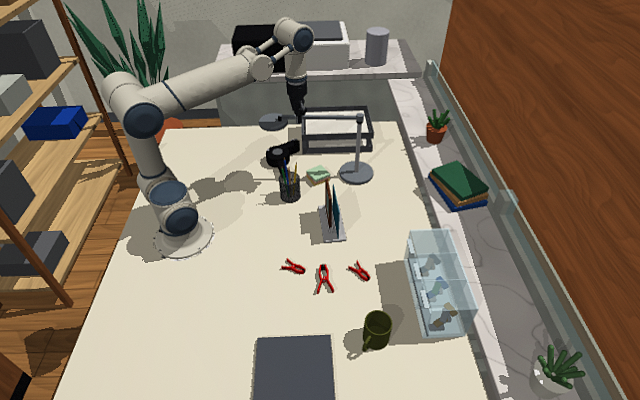

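View pics/wrist3.png

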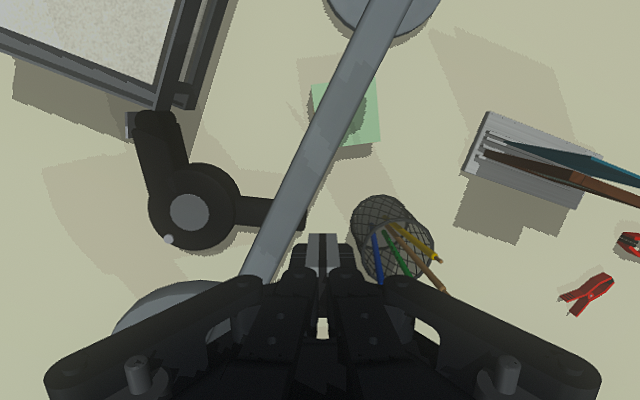

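View pics/top3.png

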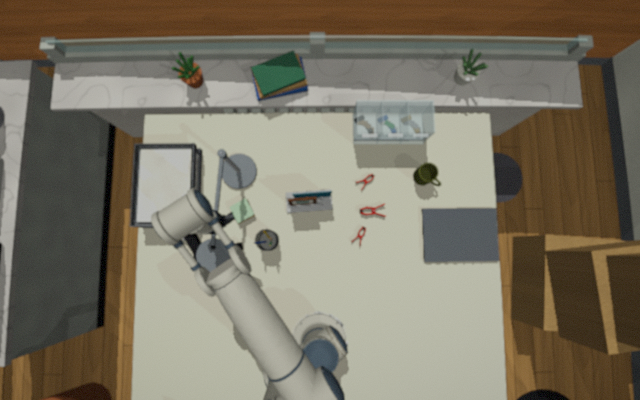

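Call:
jog_arm --plan '[[[0, 0.003, 0, 0, 0, 0], [0, 0.003, 0, 0, 0, 0]]]'

```text
t: 6.82
eef_pos: [450.2, 328.0, 289.1]
tcp_rot: [[0.927, 0.374, 0.008], [0.374, -0.926, -0.048], [-0.011, 0.048, -0.999]]
ft_force: [-0.9, -18.1, 2.3]
width: -0.2
```

Call:
jog_arm --plan '[[[0, -0.015, 0, 0, 0, 0], [0, -0.02, 0.01, 2, 0, 0], [0, -0.04, 0.03, 0, 0, 0], [0.006, -0.05, 0.01, 0, 0, 6], [0.006, -0.05, 0, 0, 0, 6], [0.006, -0.05, 0, 0, 0, 6], [0.006, -0.05, 0, 0, 0, 6], [0.006, -0.05, 0, 0, 0, 6], [0.006, -0.05, 0, 0, 0, 6], [0.006, -0.05, 0, 0, 0, 6], [0.006, -0.05, 0, 0, 0, 6], [0.006, -0.05, 0, 0, 0, 6], [0.006, -0.05, 0, 0, 0, 6], [0.006, -0.03, -0.02, 0, 0, 6], [0, 0, -0.04, 0, 0, 0], [0, 0, -0.04, 0, 0, 0], [0, 0, 0, 0, 0, 0]]]' --fingers 1

```text
t: 8.95
eef_pos: [514.9, -293.9, 236.6]
tcp_rot: [[-0.015, 1.0, 0.023], [1.0, 0.015, 0.011], [0.011, 0.023, -1.0]]
ft_force: [-0.0, -1.6, 0.4]
width: 85.0
```

Run:
```python
from h import *
s=get_state();print(s["eef_pos"],s["joint_pos"],s["tcp_rot"])
cv2.imwrite("pics/w4.png",capture("wrist")[:,:,::-1])
for t in "clip clip_grip clip_tip_a card_edge stand".split(): print(t,place(t,"wrist",s))
```

```text
[ 514.93053783 -293.86783139  236.56565852] [-0.5881626   0.05826594  1.27543176  0.02244552  1.79534954 -0.59799753] [[-0.01509301  0.99963226  0.02252889]
 [ 0.99982628  0.01484183  0.01127501]
 [ 0.0109365   0.02269515 -0.99968261]]
clip [(0.85, array([ 4.145e+02, -1.693e+02, -1.000e-01])), (0.84, array([ 647.7, -198. ,    2.9])), (0.68, array([ 519.6, -226.9,   -0.9]))]
clip_grip [(0.81, array([ 629.1, -173.2,    5.5])), (0.59, array([ 386.8, -153.3,    7.5]))]
clip_tip_a [(0.95, array([ 459.6, -190.3,    7.6])), (0.93, array([ 525. , -167.9,    7.4])), (0.78, array([ 454.6, -187.4,    9.1])), (0.69, array([ 515.9, -166.4,    9. ])), (0.69, array([ 676.9, -232.4,    9.3])), (0.62, array([ 675. , -233.1,    7.4]))]
card_edge []
stand []
```

View pics/w4.png

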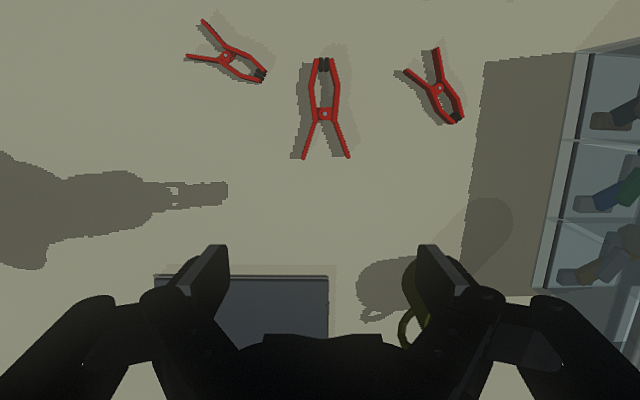

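Run:
```python
from h import *
print(unproj([[325.5,114],[324.5,61],[304,157],[347.5,156.5],[325.7,157]],"wrist",20))
m=models.outline_of("clip","wrist")
for d in m:
    k=d["mask"].astype(np.uint8); ys,xs=np.nonzero(k); print(d["score"],len(xs),xs.mean(),ys.mean(),xs.min(),xs.max(),ys.min(),ys.max())
im=capture("wrist"); cv2.imwrite("pics/w4z.png",cv2.resize(im[40:180,260:400],None,fx=4,fy=4,interpolation=cv2.INTER_CUBIC)[:,:,::-1])
```

```text
[[ 527.14532568 -230.43822171   20.        ]
 [ 525.0894836  -175.71708284   20.        ]
 [ 503.65084214 -278.12012405   20.        ]
 [ 553.04418406 -276.9830294    20.        ]
 [ 528.24352758 -277.84840216   20.        ]]
0.81 1610 325.2298136645963 103.09006211180125 301 350 57 159
0.79 1166 231.55317324185248 58.822469982847345 186 267 20 83
0.79 1471 439.55064581917065 90.00747790618627 404 463 47 125
```

View pics/w4z.png

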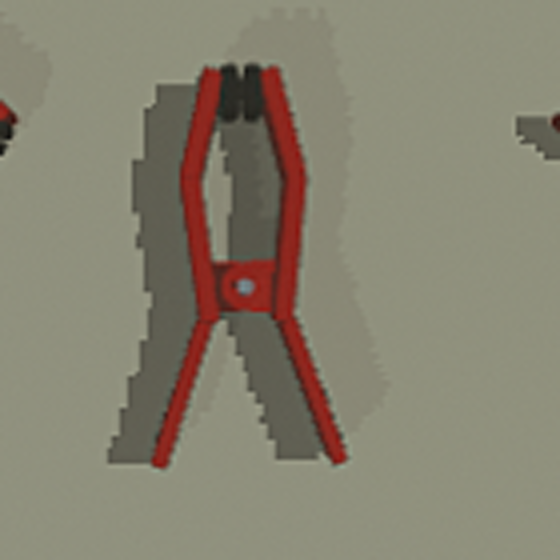

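Run:
```python
from h import *
im=capture("wrist").astype(int); r=(im[:,:,0]>90)&(im[:,:,1]<60)
for y in list(range(56,164,6)):
    x=np.nonzero(r[y,280:380])[0]+280
    if len(x): print(y,x.min(),x.max(),(x.min()+x.max())/2)
# fit at z=22 edges
a=[];
for y in range(60,156,2):
    x=np.nonzero(r[y,280:380])[0]+280
    if len(x): a.append(unproj([[(x.min()+x.max())/2,y]],"wrist",22)[0][:2])
a=np.array(a); print(np.polyfit(a[:,1],a[:,0],1)); print(a[0],a[-1])
g=np.abs(im[100:125,310:340]-[120,140,160]).sum(2); i=np.nonzero((im[100:125,310:340,2]>90)&(im[100:125,310:340,0]>90)); print(i[0].mean()+100,i[1].mean()+310)
```

```text
62 310 330 320.0
68 309 332 320.5
74 307 333 320.0
80 306 335 320.5
86 305 335 320.0
92 306 335 320.5
98 307 334 320.5
104 308 334 321.0
110 309 333 321.0
116 310 333 321.5
122 309 334 321.5
128 307 336 321.5
134 305 339 322.0
140 303 341 322.0
146 301 343 322.0
152 299 345 322.0
[-4.06972353e-02  5.12157117e+02]
[ 519.50170476 -174.9530578 ] [ 523.12693727 -273.68294585]
112.1453488372093 331.0232558139535
```

Call:
jog_arm --plan '[[[0.008, 0.021, -0.05, -0.65, 1.3, 1.4], [0, 0, -0.05, 0, 0, 0], [0, 0, -0.05, 0, 0, 0], [0, 0, -0.02, 0, 0, 0], [0, 0, 0, 0, 0, 0]]]'

```text
t: 10.02
eef_pos: [525.3, -273.0, 71.2]
tcp_rot: [[-0.041, 0.999, 0.013], [0.999, 0.041, -0.009], [-0.009, 0.012, -1.0]]
ft_force: [-0.2, -0.1, 0.3]
width: 85.4
```

Run:
```python
from h import *
s=get_state();print(s["eef_pos"],s["tcp_rot"])
im=capture("wrist");cv2.imwrite("pics/w5.png",im[:,:,::-1])
im=im.astype(int); r=(im[:,:,0]>90)&(im[:,:,1]<60)
for z in (22,):
  P=[[521.5,-230,22],[523.2,-273,22],[519.2,-173,22]]
  print(proj(P,"wrist",s))
for y in range(20,400,20):
    x=np.nonzero(r[y,200:440])[0]+200
    if len(x): print(y,x.min(),x.max(),unproj([[(x.min()+x.max())/2,y]],"wrist",22,s)[0])
```

```text
[ 525.33661099 -272.99037511   71.19001762] [[-0.0411424   0.99907189  0.01275417]
 [ 0.99910846  0.04125813 -0.0089476 ]
 [-0.00946551  0.01237468 -0.99987863]]
[[316.55930489 152.65174264]
 [316.75028841 223.12767104]
 [316.23292225  45.27856938]]
60 200 339 [ 494.53392928 -181.32585847   22.        ]
80 290 344 [ 520.26914529 -190.50922516   22.        ]
100 287 347 [ 520.66359244 -200.9680763    22.        ]
120 290 344 [ 521.06803774 -211.72336308   22.        ]
140 293 342 [ 521.76686395 -222.7905215    22.        ]
160 295 339 [ 521.91090757 -234.23261342   22.        ]
180 289 346 [ 522.64464265 -246.03548361   22.        ]
200 282 353 [ 523.10491535 -258.26753459   22.        ]
220 354 360 [ 547.65328842 -270.0696017    22.        ]
```

View pics/w5.png

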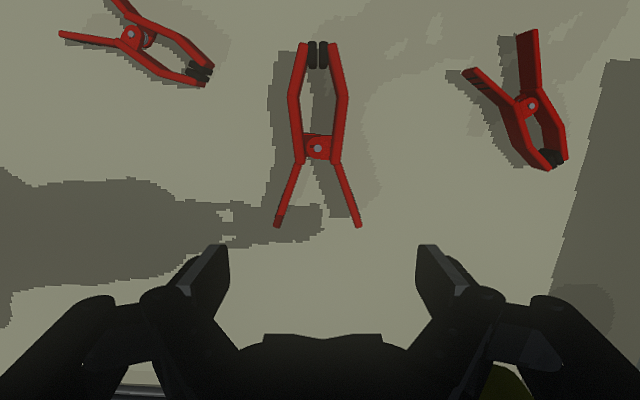

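Call:
jog_arm --plan '[[[-0.002, 0.003, -0.02, 0.5, 0.7, 0], [0, 0, -0.02, 0, 0, 0], [0, 0, -0.01, 0, 0, 0], [0, 0, 0, 0, 0, 0]]]'

```text
t: 10.58
eef_pos: [525.1, -271.0, 22.3]
tcp_rot: [[-0.041, 0.999, 0.005], [0.999, 0.041, -0.003], [-0.003, 0.005, -1.0]]
ft_force: [-0.4, 0.1, 0.4]
width: 85.6
```

Call:
jog_arm --plan '[[[-0.002, 0.001, -0.008, 0.2, 0.3, 0], [0, 0, 0, 0, 0, 0]]]'

```text
t: 10.82
eef_pos: [523.2, -270.1, 14.4]
tcp_rot: [[-0.041, 0.999, 0.001], [0.999, 0.041, 0.0], [0.0, 0.001, -1.0]]
ft_force: [0.1, 0.4, -0.9]
width: 85.0
```

Call:
jog_arm --plan '[[[0, 0, 0, 0, 0, 0], [0, 0, 0, 0, 0, 0], [0, 0, 0, 0, 0, 0], [0, 0, 0, 0, 0, 0]]]' --fingers -1 --newtons 25

```text
t: 11.32
eef_pos: [525.7, -272.0, 19.9]
tcp_rot: [[-0.041, 0.999, 0.008], [0.999, 0.041, -0.005], [-0.005, 0.007, -1.0]]
ft_force: [0.1, 1.0, -0.6]
width: 18.2
```

Run:
```python
from h import *
s=get_state();print(s["eef_pos"],s["width"],s["ft_force"])
im=capture("wrist");cv2.imwrite("pics/w6.png",im[:,:,::-1])
```

```text
[ 525.70979943 -271.99866494   19.86564571] 18.19130634023095 [ 0.0730441   0.98056683 -0.6227898 ]
```

View pics/w6.png

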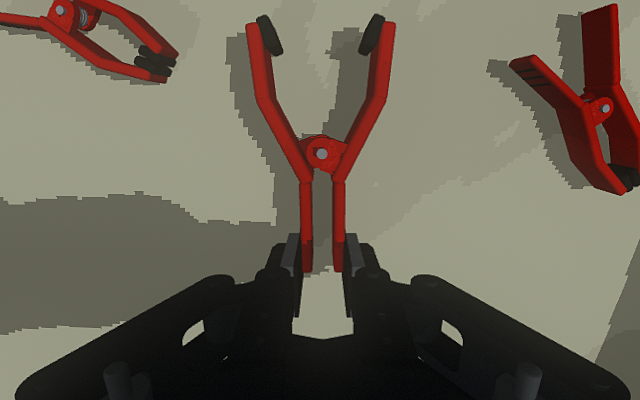

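Run:
```python
from h import *
for n,(x,y) in (("top",(270,170)),("side",(290,160))):
    im=capture(n); cv2.imwrite(f"pics/{n}z7.png",cv2.resize(im[y:y+80,x:x+90],None,fx=7,fy=7,interpolation=cv2.INTER_NEAREST)[:,:,::-1])
    print(n,place("card_edge",n),place("stand",n))
```

```text
top [(0.73, array([584.1, -53.1,  80.6]))] [(0.79, array([561.4,  43.3,  -1.3])), (0.24, array([ 6.722e+02, -4.401e+02, -6.000e-01]))]
side [(0.66, array([585.1, -51. ,  95.6]))] [(0.72, array([564.7,  39.3,  -0.6]))]
```

View pics/topz7.png

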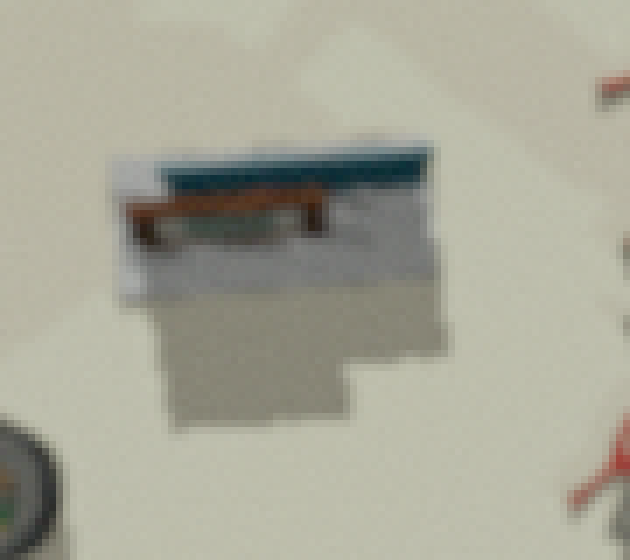

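View pics/sidez7.png

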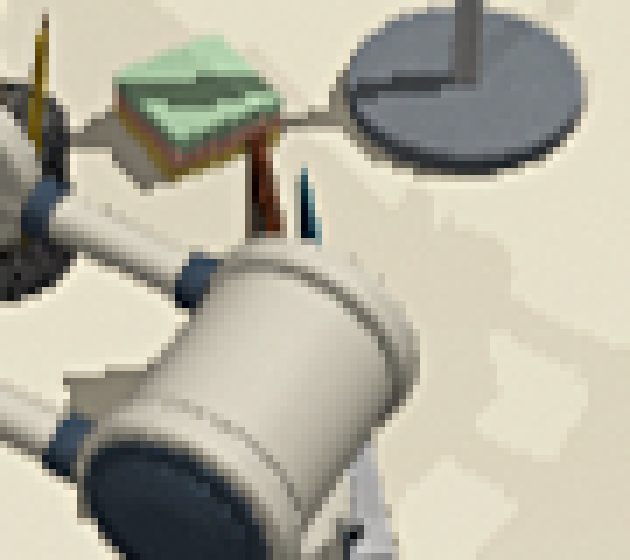

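Run:
```python
from h import *
Z=lambda a:np.array(a)/7+[270,170]-0.5+0.0
print(unproj(Z([[162,163],[430,148]]),"top",152))
print(unproj(Z([[430,186]]),"top",14))
print(unproj(Z([[115,160],[433,142],[122,303],[441,282]]),"top",10))
```

```text
[[576.52943661  96.97709715 152.        ]
 [583.9056877  -46.71242982 152.        ]]
[[582.95428092 -53.11252814  14.        ]]
[[600.06667892 133.11535419  10.        ]
 [609.86328504 -55.37875862  10.        ]
 [514.98267984 128.64315286  10.        ]
 [526.39482937 -59.1515114   10.        ]]
```

Call:
jog_arm --plan '[[[0, 0, 0.03, 0, 0, 0], [0, 0, 0.04, 0, 0, 0], [0, 0, 0.04, 0, 0, 0], [0, 0, 0.04, 0, 0, 0], [0, 0, 0.04, 0, 0, 0], [0, 0, 0.04, 0, 0, 0], [0, 0.03, 0.04, 0, 0, 0], [0, 0.03, 0.01, 0, 0, 0], [0, 0.03, -0.002, 0, 0, 0], [0, 0.03, -0.002, 0, 0, 0], [0, 0, -0.002, 0, 0, 0]]]' --newtons 35

```text
t: 13.05
eef_pos: [521.3, -146.7, 293.0]
tcp_rot: [[-0.04, 0.999, -0.005], [0.999, 0.04, 0.003], [0.003, -0.005, -1.0]]
ft_force: [-0.3, -0.0, -0.6]
width: 18.0
```

Run:
```python
from h import *
s=get_state();print(s["eef_pos"],s["width"],s["ft_force"],s["tcp_rot"])
im=capture("wrist");cv2.imwrite("pics/w8.png",im[:,:,::-1])
for t in "card_edge stand clip clip_grip clip_tip_a".split(): print(t,place(t,"wrist",s))
cv2.imwrite("pics/s8.png",capture("side")[:,:,::-1])
for t in "clip clip_grip clip_tip_a".split(): print(t,place(t,"side",s))
```

```text
[ 521.32873236 -146.72792572  292.98058571] 18.004706594679174 [-0.27818102 -0.0300189  -0.57424343] [[-0.03962208  0.99920127 -0.00518681]
 [ 0.99920937  0.03963836  0.00307294]
 [ 0.00327609 -0.00506096 -0.99998183]]
card_edge [(0.86, array([583.1, -49.6,  90.2]))]
stand [(0.93, array([564.7,  34.8,   1. ]))]
clip [(0.92, array([ 650.9, -198.1,    1.4])), (0.9, array([ 4.115e+02, -1.710e+02, -4.000e-01])), (0.63, array([519.4, -97.3, 269.5]))]
clip_grip [(0.79, array([ 629.3, -171.6,    8.1])), (0.62, array([ 389.8, -150.5,    7.3]))]
clip_tip_a [(0.97, array([ 458.2, -190. ,    8.9])), (0.89, array([ 454.6, -188.8,    8.9])), (0.89, array([ 672.6, -232.8,    5.7])), (0.82, array([538.7, -41.9, 285.2])), (0.63, array([495.3, -42.8, 286.1])), (0.51, array([ 674.6, -233.7,   11.7]))]
clip [(0.59, array([ 6.456e+02, -1.993e+02,  3.000e-01])), (0.52, array([ 4.182e+02, -1.686e+02,  3.000e-01])), (0.47, array([ 521.9, -103.5,  274.8])), (0.39, array([402.2, 206.5,   0.7]))]
clip_grip [(0.72, array([ 630.4, -170.4,    3.3])), (0.65, array([ 538.3, -137.9,  287.8])), (0.6, array([ 387.4, -152.4,    8.2]))]
clip_tip_a [(0.67, array([ 452.3, -188.4,   11.5])), (0.66, array([ 677.3, -229.7,   15.8])), (0.63, array([ 672.4, -230. ,    6.8])), (0.47, array([ 454.6, -187.6,    4.1])), (0.42, array([497.8, -50.1, 287.8]))]
```

View pics/w8.png

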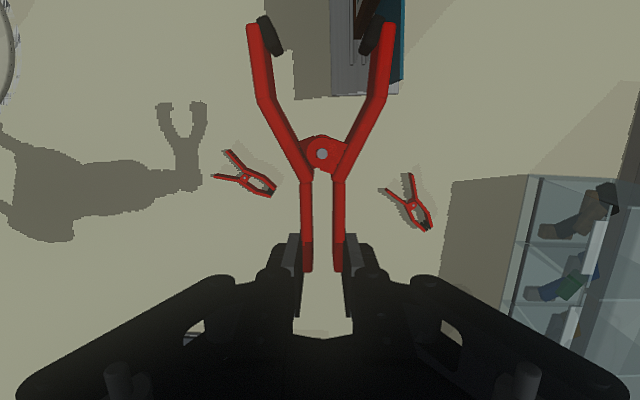

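View pics/s8.png

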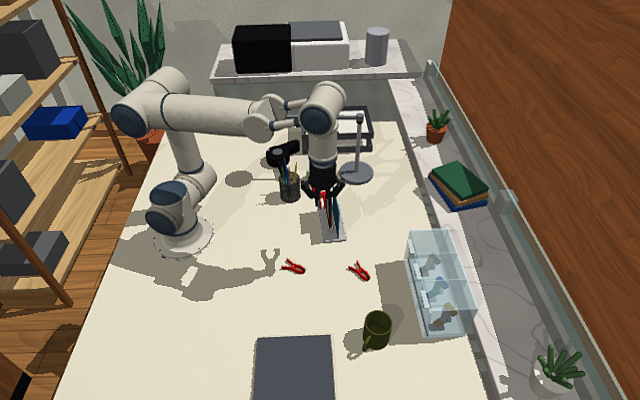

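Run:
```python
from h import *
s=get_state();R=s["tcp_rot"];p=s["eef_pos"]
for uv in ([321,154],[249,24],[394,24],[266,18],[374,18],[283,52],[360,52],[300,176],[344,176]):
    print(uv,np.round((unproj([uv],"wrist",p[2]+2,s)[0]-p)@R,1))
```

```text
[321, 154] [49.6  0.1 -1.9]
[249, 24] [ 99.  -27.1  -1.6]
[394, 24] [98.9 27.6 -1.9]
[266, 18] [101.  -20.6  -1.6]
[374, 18] [100.9  20.   -1.8]
[283, 52] [ 88.9 -14.5  -1.7]
[360, 52] [88.9 15.  -1.8]
[300, 176] [40.3 -8.8 -1.8]
[344, 176] [40.4  9.7 -1.9]
```

Call:
jog_arm --plan '[[[0.031, 0.002, -0.002, 0.2, -0.3, 0.4], [0.031, 0.002, -0.002, 0, 0, 0.4], [0, 0, -0.002, 0, 0, 0]]]'

```text
t: 13.92
eef_pos: [584.6, -145.8, 287.4]
tcp_rot: [[-0.049, 0.999, 0.001], [0.999, 0.049, 0.006], [0.006, 0.001, -1.0]]
ft_force: [-0.9, -0.3, -0.5]
width: 18.4
```

Run:
```python
from h import *
s=get_state();print(s["eef_pos"],s["width"],s["tcp_rot"])
im=capture("wrist");cv2.imwrite("pics/w9.png",im[:,:,::-1])
for t in "card_edge stand clip".split(): print(t,place(t,"wrist",s))
c=[[584.5,-50,z] for z in (152,90,12)]; print(proj(c,"wrist",s))
cv2.imwrite("pics/w9z.png",cv2.resize(im[0:150,230:430],None,fx=4,fy=4,interpolation=cv2.INTER_NEAREST)[:,:,::-1])
```

```text
[ 584.62286721 -145.76219201  287.42740263] 18.4260290722575 [[-0.04880463  0.99880782  0.00101998]
 [ 0.99879198  0.04879796  0.00577383]
 [ 0.00571718  0.00130053 -0.99998281]]
card_edge [(0.95, array([580.4, -53.1,  89.4]))]
stand [(0.92, array([567.4,  32.9,  -3. ]))]
clip [(0.8, array([ 651.6, -200. ,    1. ])), (0.71, array([ 4.141e+02, -1.729e+02,  1.000e-01])), (0.7, array([582.9, -94.8, 267.9]))]
[[326.96545914  74.83668999]
 [325.96802995  82.05896614]
 [325.15175265  87.97313368]]
```

View pics/w9z.png

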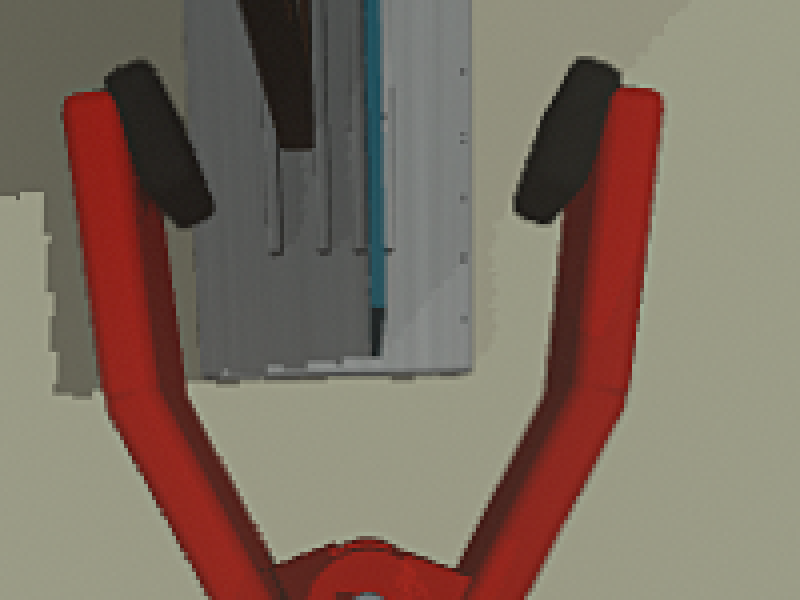

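Call:
jog_arm --plan '[[[0.006, -0.042, -0.002, 0.2, 0, 0.6], [0, 0, -0.04, 0, 0, 0], [0, 0, -0.04, 0, 0, 0], [0, 0, -0.04, 0, 0, 0], [0, 0, -0.04, 0, 0, 0], [0, 0, -0.015, 0, 0, 0], [0, 0, -0.001, 0, 0, 0]]]'

```text
t: 15.0
eef_pos: [585.6, -190.5, 114.9]
tcp_rot: [[-0.056, 0.998, 0.014], [0.998, 0.056, 0.004], [0.003, 0.015, -1.0]]
ft_force: [0.9, -0.3, 0.2]
width: 18.4
```

Run:
```python
from h import *
s=get_state();print(s["eef_pos"],s["width"],s["tcp_rot"])
im=capture("wrist");cv2.imwrite("pics/w10.png",im[:,:,::-1])
cv2.imwrite("pics/s10.png",capture("side")[:,:,::-1])
print(place("card_edge","side"))
```

```text
[ 585.56251837 -190.45559886  114.85999342] 18.39908027669058 [[-0.05598096  0.99832792  0.01440502]
 [ 0.99842807  0.05593529  0.00355454]
 [ 0.00274285  0.01458136 -0.99988992]]
[(0.61, array([582.8, -50.7,  95.9]))]
```

View pics/w10.png

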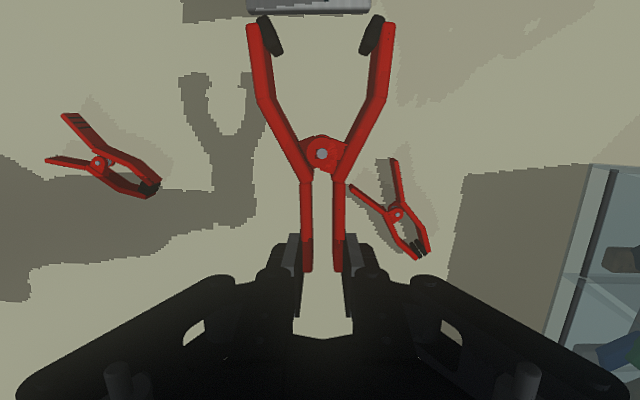

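View pics/s10.png

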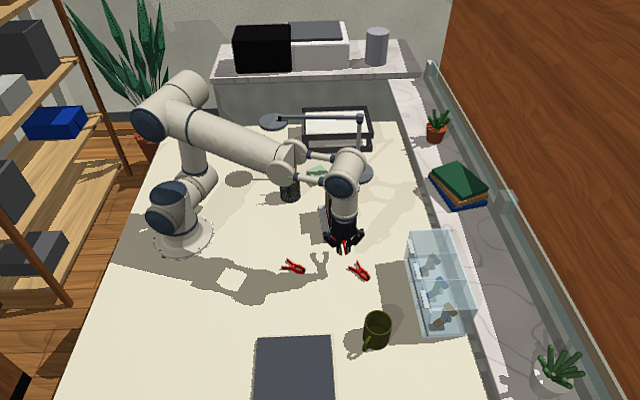

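Call:
jog_arm --plan '[[[0.005, 0, -0.008, -0.2, 0.8, 0.1], [0, 0, -0.002, 0, 0, 0], [-0.001, 0.015, -0.002, 0, 0, 0], [-0.001, 0.012, -0.001, 0, 0, 0]]]'

```text
t: 15.65
eef_pos: [591.7, -163.2, 106.7]
tcp_rot: [[-0.057, 0.998, 0.008], [0.998, 0.057, -0.003], [-0.004, 0.008, -1.0]]
ft_force: [-0.8, -0.4, -0.6]
width: 18.4
```

Run:
```python
from h import *
s=get_state();print(s["eef_pos"],s["width"],s["tcp_rot"])
im=capture("wrist");cv2.imwrite("pics/w11.png",im[:,:,::-1])
```

```text
[ 591.74180084 -163.18039154  106.68293731] 18.44624697143344 [[-0.05714257  0.99833433  0.00795575]
 [ 0.99835963  0.05716893 -0.00312583]
 [-0.00357545  0.00776408 -0.99996347]]
```

View pics/w11.png

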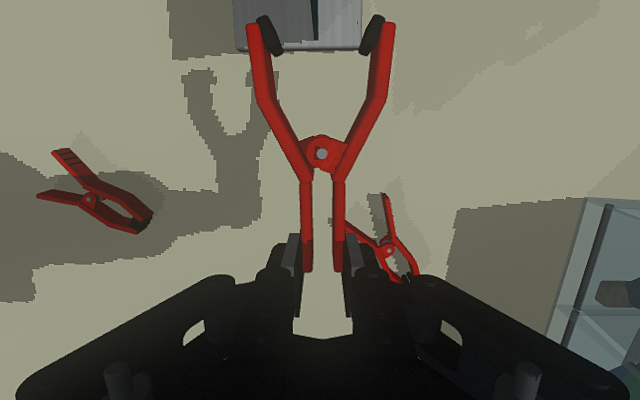

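Run:
```python
from h import *
s=get_state();print(unproj([[314,40],[317,40]],"wrist",12,s)); print(proj([[582.8,-51,12],[582.8,-51,152]],"wrist",s))
```

```text
[[581.01074719 -49.8711902   12.        ]
 [582.99521555 -49.7534768   12.        ]]
[[316.60265115  41.99018907]
 [311.0229175  -79.66309669]]
```

Call:
jog_arm --plan '[[[-0.003, 0.014, -0.002, 0.2, 0.4, 0], [-0.002, 0.012, -0.002, 0, 0, 0]]]'

```text
t: 15.95
eef_pos: [586.4, -133.8, 102.7]
tcp_rot: [[-0.059, 0.998, 0.001], [0.998, 0.059, 0.001], [0.001, 0.001, -1.0]]
ft_force: [1.5, -0.9, -0.8]
width: 18.3
```

Run:
```python
from h import *
s=get_state();print(s["eef_pos"],s["width"],s["tcp_rot"])
im=capture("wrist");cv2.imwrite("pics/w12.png",cv2.resize(im[0:150,230:430],None,fx=4,fy=4,interpolation=cv2.INTER_NEAREST)[:,:,::-1])
print(proj([[582.8,-51,12],[582.8,-51,152]],"wrist",s))
```

```text
[ 586.3800198  -133.83881252  102.72278188] 18.25558317829362 [[-5.85343460e-02  9.98285129e-01  7.28782471e-04]
 [ 9.98284399e-01  5.85332405e-02  1.45560778e-03]
 [ 1.41045361e-03  8.12735221e-04 -9.99998675e-01]]
[[323.16263001  86.38259628]
 [325.34849159  42.59915654]]
```

View pics/w12.png

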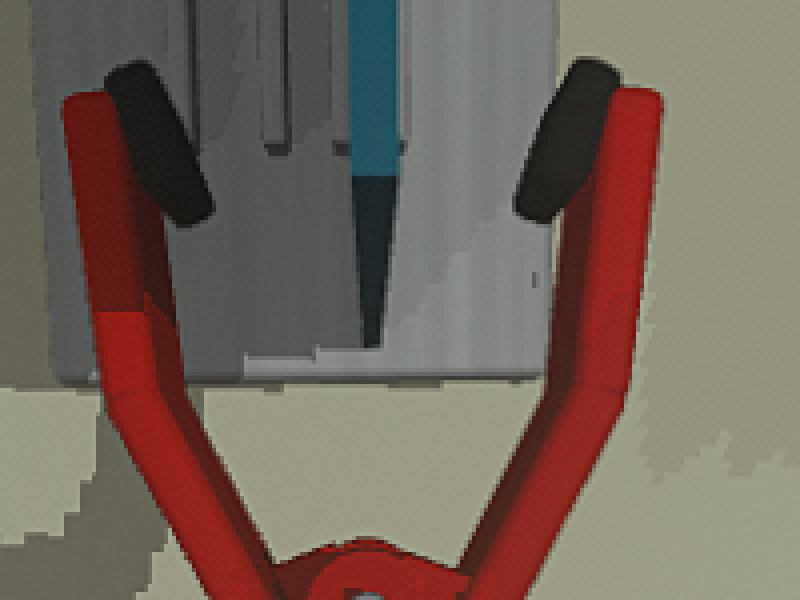

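Call:
jog_arm --plan '[[[0, 0.006, 0, 0, 0, 0], [0, 0.004, -0.001, 0, 0, 0], [0, 0, -0.001, 0, 0, 0]]]'

```text
t: 16.38
eef_pos: [586.2, -121.4, 100.5]
tcp_rot: [[-0.06, 0.998, 0.001], [0.998, 0.06, 0.002], [0.002, 0.001, -1.0]]
ft_force: [-0.4, 0.5, -0.2]
width: 18.1
```

Run:
```python
from h import *
s=get_state();print(s["t"],s["eef_pos"],s["width"],s["ft_force"],s["tcp_rot"])
im=capture("wrist");cv2.imwrite("pics/w13.png",cv2.resize(im[0:200,200:460],None,fx=3,fy=3,interpolation=cv2.INTER_NEAREST)[:,:,::-1])
for n in("side","top"):
    cv2.imwrite(f"pics/{n}13.png",capture(n)[:,:,::-1]); 
    for t in("lamp_grip","card_edge","clip_tip_a","stand"): print(n,t,place(t,n))
print(get_state()["eef_pos"])
```

```text
16.375 [ 586.21240487 -121.38122531  100.54580705] 18.11272757527576 [-0.42622133  0.51336522 -0.22738976] [[-6.02807984e-02  9.98181165e-01  7.65670662e-04]
 [ 9.98179382e-01  6.02790904e-02  2.08628209e-03]
 [ 2.03633356e-03  8.90039419e-04 -9.99997531e-01]]
side lamp_grip [(0.93, array([433.5, 355.9, 288.9]))]
side card_edge [(0.87, array([584.5, -47.9,  91.1])), (0.47, array([ 669.4, -437.1,   -1. ]))]
side clip_tip_a [(0.74, array([433.8, 355.9, 288.8])), (0.73, array([ 674.6, -229.5,   11.2])), (0.64, array([562.9, -23.9,  96.5])), (0.6, array([ 459.4, -188. ,    5.2])), (0.55, array([ 672.2, -228.7,    5.7])), (0.42, array([ 457.3, -184.1,    6.8])), (0.25, array([401.3, 205.2,   0.8]))]
side stand [(0.96, array([566.8,  36.5,   1.2]))]
top lamp_grip [(0.76, array([440.6, 349.9, 291.6]))]
top card_edge [(0.57, array([587.4, -47.5,  85.2])), (0.42, array([523.6, 314.7,  -1.2]))]
top clip_tip_a [(0.4, array([563.3, -22.1,  89.6])), (0.39, array([600.2, -18.7,  89.7]))]
top stand [(0.77, array([558.9,  41.8,  -2.4]))]
[ 586.15885022 -121.65546005  100.55882632]
```

View pics/w13.png

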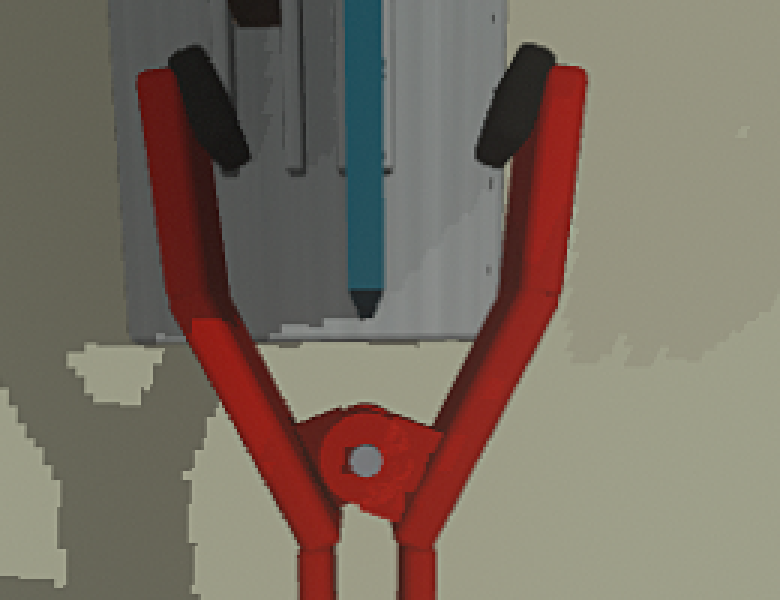

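View pics/side13.png

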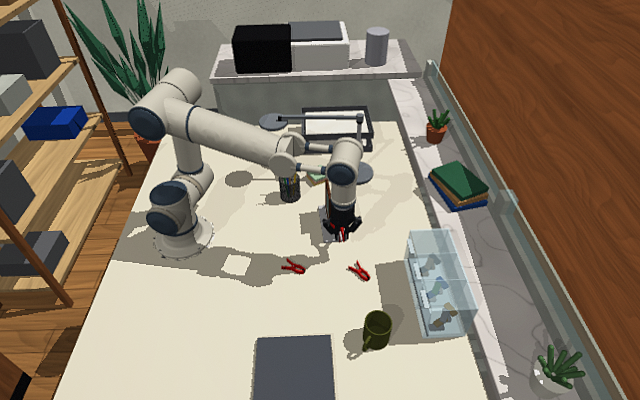

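View pics/top13.png

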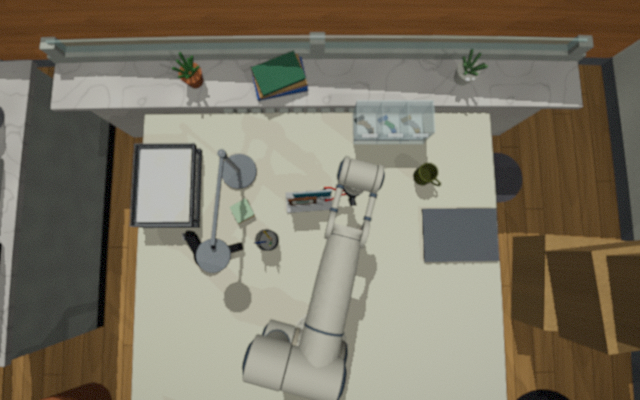

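Run:
```python
from cell import *
s=get_state();print(s["t"],s["eef_pos"],abs(s["joint_velocities"]).max(),s["ft_force"],s["width"])
print(hand_in())
```

```text
16.925 [ 586.15885022 -121.65546005  100.55882632] 0.0011099163575034746 [-0.79373387  0.57473225 -0.9691939 ] 18.07822152317038
the job is handed in; nothing more can be done
None
```

I swung the lamp arm to its stop on the left, then squeezed the largest red clip fully open and brought it in level from the side around the card's free edge. I handed in at 16.9 s, still holding it there.

**Last checks:**
- **Clip:** in the wrist view the card's edge is midway between the jaws, about 29 mm inside the tips (estimated) and touching neither side. The wrist force was about 1 N, and the arm was at rest with the tool level to about 0.1°.
- **Lamp:** its arm met a firm stop. The push peaked at about 50 N on the wrist with the fingertips, so I eased off and pressed again at about 18 N. It was still there in the final pictures.
- **Stand and other things:** nothing looks moved in the final top and side pictures. Stand estimates varied by 4 to 8 mm between pictures; I took this as camera noise.

**Disagreements:**
- The gripper reads 18 mm where 20 mm was stated for the squeezed plates. The picture shows the plates parallel and the jaws fully open.
- The arm drifted up about 5 mm while the gripper closed, so the pads hold roughly the top 13 mm of the 22 mm plates. The clip has not slipped or tilted since.

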